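Weigh a dish carrier on the serving counter's spring scale

ROBOT

A 6-joint arm with a two-finger parallel gripper is mounted at the origin on the work surface. World frame = base frame: x ahead of the robot, y to its left, z up, the work surface at z = 0. Lengths are in m, angles in rad, forces in N, time in s.
With the tool pointing down it reaches from about 0.375 to 0.9 m from the base axis. Payload 3.1 kg.
Tool frame: the origin (TCP) lies between the finger pads; the fingertips stand robot.tip_extent ahead of it and the grasp point (between the pads) lies 3 mm ahead of it (robot.tip_extent is the distance from the TCP to the fingertips, in m); z points along the fingers, x is the direction in which the jaws open and shut, and the axes are right-handed (so a half turn about z gives the same grasp; the last joint's range is limited). The gripper opens to 87 mm and grips with 3 to 60 N. Pads are 19 mm wide; open, the fingers measure 117 mm over their backs; the gripper's body (75 mm by 190 mm) begins 51 mm behind the grasp point.
Start: joints at [-1.516, 0.527, 1.433, -0, 1.181, -0.178], TCP at [0.145, -0.608, 0.245] pointing down, gripper open.
Joint ranges: [-3.08, 3.08], [-0.75, 2.2], [0.22, 2.44], [-1.43, 4.57], [0, 2.65], [-2.85, 2.85]. Speed limits (rad/s): [2.79, 2.79, 3.14, 3.14, 3.14, 3.14].

INTERFACE

Orientations are given as a unit quaternion [x, y, z, w].
In Python, from rig import robot, cams gives the robot as it stands.
- The arm moves only by the tool carry_out, never from a script. Its argument "steps" is a list of rows, each a list of 3 entries, a list of its own where there are three numbers: the shift along the world's x, y, z in cm, then the turn about the world's z in degrees, then the closure, from 0 (fully open) to 1 (shut). In form: [[[dx, dy, dz], spin, fingers], ...]. A call has 1 to 10 rows; each row shifts and turns the pose as measured when the row begins; what a row does not reach is not made up. A row lasts 1/10 s, in which the tool goes at most 50 mm and 8.59 degrees, less where a joint would pass 70% of its speed; a pose out of reach is approached as far as the arm can. A call with a gripper value outside its range is refused whole. The fingers move at their own pace and stop on an object; "squeeze" is the grip in N (left out, the last holds). Time passes only in rows, so rows that do not move let the fingers close. It gives the time, the measured TCP pose, the force and the opening at its end, in the units of the state.
- robot.get_obs(): the state, without advancing time (a new reading comes with each control period).
- cams.camera(name): name is "side" or "top"; returns a dict with "pixels" (384x512x3 uint8, red, green, blue), "fx", "fy", "cx", "cy" (pixels), "eye" and "rotation" of the camera in the world. Camera axes: x right, y up, looking along -z (the intrinsics and any distortion apply to the point x, -y, -z); pixel columns grow to the right and rows downward; lengths in m; the calibration is good to about 2 mm. A picture is of the moment at which its call begins. There is no depth.
- robot.hand_in(): hands the job in, once; it reports no verdict.
The state is a dict: "time": time; "q": joint angles; "joint_velocities": joint speeds; "joint_torque": joint torques, N m; "position": TCP position; "tool_rot": TCP orientation; "ft_force": force on the tool from outside, world axes, zero at the start; "moment": the same for the moment, N m; "grip_width": finger opening in m.
Only numpy, scipy, OpenCV 4.12 (cv2) and the standard library are available. Lean on these libraries where they do the work, as an engineer would, in place of code of your own. Each camera call takes 0.05 s, during which the arm holds its last target. There are 200 camera calls.

TASK

Weigh the small wire dish carrier with the orange grip: hang it by its top bar on the hook of the green spring scale, letting the scale take the weight slowly and smoothly (never let it drop onto the hook, jerk the hook or drag it to the end of its travel). When it hangs free and has come to rest, slide the yellow marker on the scale's face level with the red pointer to record the weight, and leave the carrier hanging there. Leave everything else on the counter where it is.

Things in the scene. Friction and masses are not known exactly. Their poses are not given: they have to be found in the camera images.
- scale: Green bench spring scale, fixed, z up, turned by up to 0.25 rad. Origin on the table straight below the hook; +y points from the hook to the housing. Housing: 60 (x) x 110 (y) x 240 mm high, y = 75 to 185 mm, x centred, on a foot plate 120 mm wide, 12 mm high, y = 60 to 200 mm. The readout is on its +x face. Nothing stands above or below the hook.
- hook (a joint): How far the hook is pulled down, m: 0 unloaded, stop at 0.095. Spring 85 N/m (load = 85 x reading), lightly damped. Harmed if it ever moves faster than 0.06 m/s either way (a drop, a jerk, or letting go while over 0.3 N is still carried by the hand or pressed on the hook), is pulled past 0.088, or has the carrier pressed on it with over 15 N.
- hook_seat (a point): Where the middle of the bar lies when hung; moves with the hook, 223 mm above the table unloaded. Axes as the scale's. 8 mm wire: a level arm from the housing along -y, then a valley with 45 degree flanks (wire centre line 8 mm below this point) and an upturned tip 18 mm along -y. Tip and arm tops are 8 mm above this point; the arm's flank begins 17 mm along +y.
- pointer_tip (a point): Tip of the flat red pointer on the housing's +x face. It is fast to the hook and goes down with it; 227 mm above the table unloaded. Axes as the scale's.
- marker_index (a point): Tip of the yellow marker's index, beside the pointer's tip on the same face; the marker records the weight when this is at the pointer tip's height.
- marker_grip (a point): Centre of the yellow marker's knob, 20 x 20 x 36 mm high, 30 mm out from the housing's +x face, 65 mm straight above the marker's index, on a thin stem. The marker slides straight up and down against about 2 N friction, stays where it is left, and starts near the top. Axes as the scale's.
- marker (a joint): How far the marker is down its track, m, 0 (top) to 0.1; equal to the hook's joint when the index is level with the pointer.
- carrier_handle (a point): Centre of the orange grip, 30 (x) x 20 (y) x 45 mm high, of the carrier to weigh: round white wire stand with dip dishes (fast in it), 86 mm wide, 153 high, 0.17 to 0.67 kg (unknown). This point is 130 mm above its underside. The 8 mm bar is 25 mm below it, the dishes' top 74 mm below: the hook goes through this window (45 high, 78 wide, open along y), either way round.
- carrier_bar (a point): Middle of that carrier's bar (centre line), 105 mm above its underside; goes to hook_seat, square to the hook's arm; with the hook at mid-bar it hangs level. The bar is 84 mm long, along the carrier's x, between uprights at x = +-42 mm. Axes as the carrier's, z up.
- spare_handle (a point): Centre of the blue grip of a like carrier that is not to be moved, 130 mm above its underside, 86 mm wide, 153 mm high.
- mug: White mug, 76 mm wide, 90 mm high, origin at its underside. Not to be moved.
- shaker: Glass salt jar, 50 mm wide, 110 mm high, origin at its underside. Not to be moved.
- bowl: Blue bowl, 110 mm wide, 45 mm high, origin at its underside. Not to be moved.
- ladle_grip (a point): Handle of a steel serving spoon 240 mm long, lying on the table. Not to be moved.
- sauce: Red sauce bottle, 60 mm wide, 170 mm high, origin at its underside. Not to be moved.
Things that resemble listed ones, but are neither listed nor needed, are in the scene too. What is shaped like the part that bears carrier_handle but black or purple is not meant.

How it is judged:
On the way, in this order (a step that is already met when the one before it is completed fails the run):
1. the carrier hangs by its bar on the hook, let go and at rest (distance between carrier_bar and hook_seat below 0.014 m and contact force between carrier and hook above 1 N and contact force between the fingers and carrier below 0.05 N and value of joint hook above 0.012 m and velocity of joint hook between -0.01 and 0.01 m/s and linear speed of carrier below 0.03 m/s and angle between carrier_handle's own z axis and vertical below 0.2 rad), for 0.4 s.
2. the marker is level with the pointer while the carrier hangs (z of marker_index in the frame of pointer_tip between -0.004 and 0.004 m and value of joint hook above 0.012 m), for 0.2 s.
At the end, for the whole second after the job is handed in: The orange-gripped carrier hangs by its bar on the scale's hook (bar within 14 mm of the seat, tilted less than 0.2 rad), released and at rest, and the yellow marker is level with the pointer to within 4 mm (all of step 2 and distance between carrier_bar and hook_seat below 0.014 m and contact force between carrier and hook above 1 N and contact force between the fingers and carrier below 0.05 N and velocity of joint hook between -0.01 and 0.01 m/s and linear speed of carrier below 0.03 m/s and angle between carrier_handle's own z axis and vertical below 0.2 rad); the robot touches nothing.
It fails at once if the hook was jerked or the load dropped on it (faster than 0.06 m/s) (velocity of joint hook above 0.06 m/s or velocity of joint hook below -0.06 m/s).
It fails at once if the hook was dragged to the end of its travel (beyond 0.088 m) (value of joint hook above 0.088 m).
It fails at once if the carrier was pressed on the scale with more than 15 N (contact force between carrier and scale above 15 N).
It fails at once if something else on the counter was moved by more than 20 mm (distance of any of spare_handle, mug, shaker, bowl, ladle_grip, sauce from where it was at the start of the episode above 0.02 m).
It also fails if it takes over 72 s, if anything falls off the work surface, if the arm or the gripper's body presses on something with over 40 N, if the wrist force passes 120 N, or if a joint passes its speed limit or range.

## Working session

There is one attempt and no reset: what is moved stays moved. The work goes in short steps, Python scripts to look and compute and a tool call to move; the robot and the scene stay as the last step left them, time stands still between calls to the robot, and variables do not carry over. Pictures are saved under pics/ and viewed, about 8 in all and at most 12, crops included, and the job is handed in when it is done.

Besides the shell and the picture viewer there is one more tool, called after ">>>" as name(argument=value, ...) on one line, values as JSON. carry_out: Moves the arm, as the interface text tells. Its arguments: {"type":"object","properties":{"steps":{"type":"array"},"squeeze":{"type":"number"}},"required":["steps"]}

```bash
mkdir -p pics; ls
cat > h.py <<'E'
import numpy as np, cv2
from rig import robot, cams
def snap(n,f,crop=None,scale=1):
    c=cams.camera(n); im=c["pixels"][:,:,::-1]
    if crop: im=im[crop[1]:crop[3],crop[0]:crop[2]]
    cv2.imwrite("pics/"+f,cv2.resize(im,None,fx=scale,fy=scale,interpolation=cv2.INTER_CUBIC)); return c
def ray(c,u,v):
    d=np.array([(u-c["cx"])/c["fx"],-(v-c["cy"])/c["fy"],-1.]); return np.array(c["eye"]),np.array(c["rotation"])@d
def atz(c,u,v,z):
    e,d=ray(c,u,v); return e+d*(z-e[2])/d[2]
def proj(c,p):
    q=np.array(c["rotation"]).T@(np.array(p)-c["eye"]); return np.array([c["cx"]+c["fx"]*q[0]/-q[2], c["cy"]-c["fy"]*q[1]/-q[2]])
E
python3 - <<'E'
from h import *
for n in("side","top"):
    c=snap(n,n+"0.png",None,1.5); print(n,{k:(np.round(v,3).tolist()) for k,v in c.items() if k!="pixels"})
print(robot.get_obs(),robot.tip_extent)
E
```

```text
pics
side {'fx': 500.177, 'fy': 500.177, 'cx': 259.847, 'cy': 191.112, 'eye': [0.491, -1.262, 1.202], 'rotation': [0.427, -0.009, -0.018, 0.904]}
top {'fx': 357.468, 'fy': 357.468, 'cx': 263.218, 'cy': 194.439, 'eye': [0.488, -0.033, 1.103], 'rotation': [0.017, -0.015, -0.701, 0.712]}
{'time': 0.1, 'q': array([-1.51548422e+00,  5.28365557e-01,  1.43378158e+00, -4.55027088e-06,
        1.18140180e+00, -1.78527267e-01]), 'joint_velocities': array([ 1.21143834e-03, -1.54056497e-03, -2.29960768e-03, -3.13744383e-05,
        2.22540380e-03, -6.32453678e-04]), 'joint_torque': array([-7.74001910e-05, -4.40983307e+01, -1.77150571e+01,  6.35022274e-02,
        5.33900759e-02, -4.64532332e-05]), 'position': array([ 0.1447973 , -0.60735673,  0.24367179]), 'tool_rot': array([ 7.84765763e-01, -6.19791691e-01, -6.49329496e-04, -7.31527426e-04]), 'ft_force': array([0.32959681, 0.17119097, 0.99284103]), 'moment': array([ 0.05082407,  0.00173466, -0.03282331]), 'grip_width': 0.0871982183586097} 0.022
```

Rotation is a quaternion; I'll fix the helper and view both.

```bash
sed -i 's/np.array(c\["rotation"\])/R(c)/' h.py; sed -i '2a from scipy.spatial.transform import Rotation\ndef R(c): return Rotation.from_quat(c["rotation"]).as_matrix()' h.py; cat h.py | tail -8
```

```text
if crop: im=im[crop[1]:crop[3],crop[0]:crop[2]]
    cv2.imwrite("pics/"+f,cv2.resize(im,None,fx=scale,fy=scale,interpolation=cv2.INTER_CUBIC)); return c
def ray(c,u,v):
    d=np.array([(u-c["cx"])/c["fx"],-(v-c["cy"])/c["fy"],-1.]); return np.array(c["eye"]),R(c)@d
def atz(c,u,v,z):
    e,d=ray(c,u,v); return e+d*(z-e[2])/d[2]
def proj(c,p):
    q=R(c).T@(np.array(p)-c["eye"]); return np.array([c["cx"]+c["fx"]*q[0]/-q[2], c["cy"]-c["fy"]*q[1]/-q[2]])
```

View pics/side0.png

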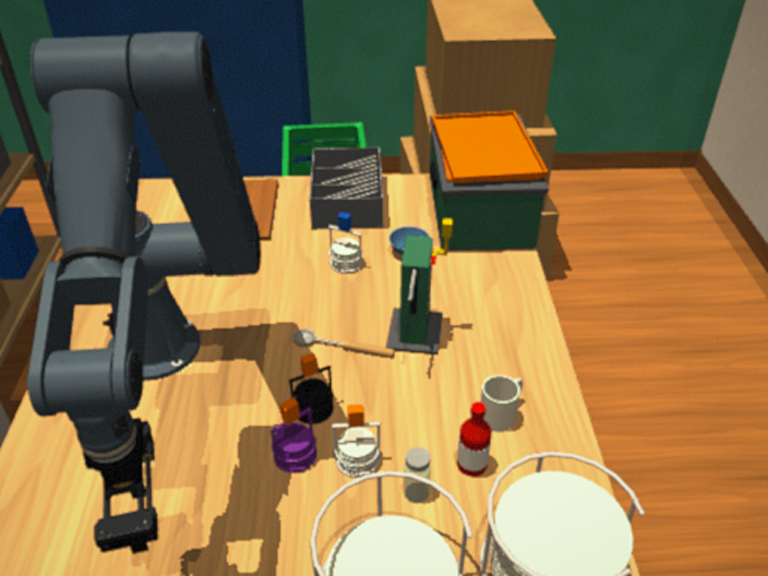

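View pics/top0.png

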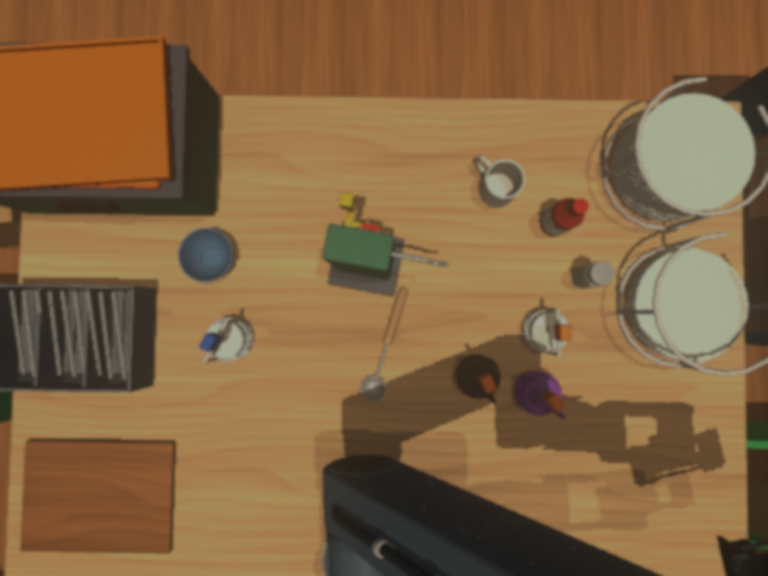

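Top view: the orange target carrier's grip is at about (563,332)/1.5, the scale hook runs right from (390,255) to (447,265), and the yellow knob is at (347,200). Side view: carrier grip is at (356,415), knob at (447,228), hook at (415,280). Next, a zoomed montage.

Run:
```python
from h import *
out=[]
for n,cs in(("top",[(210,120,310,195),(330,180,430,255)]),("side",[(245,140,345,215),(190,255,290,330)])):
    c=cams.camera(n)
    np.save(n+"0.npy",c["pixels"])
    r=[]
    for (a,b,e,f) in cs:
        im=cv2.resize(np.ascontiguousarray(c["pixels"][b:f,a:e,::-1]),None,fx=4,fy=4,interpolation=cv2.INTER_CUBIC)
        for k in range(0,100,10):
            cv2.putText(im,str(a+k),(k*4,8),0,.3,(255,255,255),1); cv2.line(im,(k*4,10),(k*4,14),(255,255,255))
        for k in range(10,75,10):
            cv2.putText(im,str(b+k),(0,k*4),0,.3,(255,255,255),1)
        r.append(im)
    out.append(np.hstack(r))
cv2.imwrite("pics/m1.png",np.vstack(out))
```

```text
(no output)
```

View pics/m1.png

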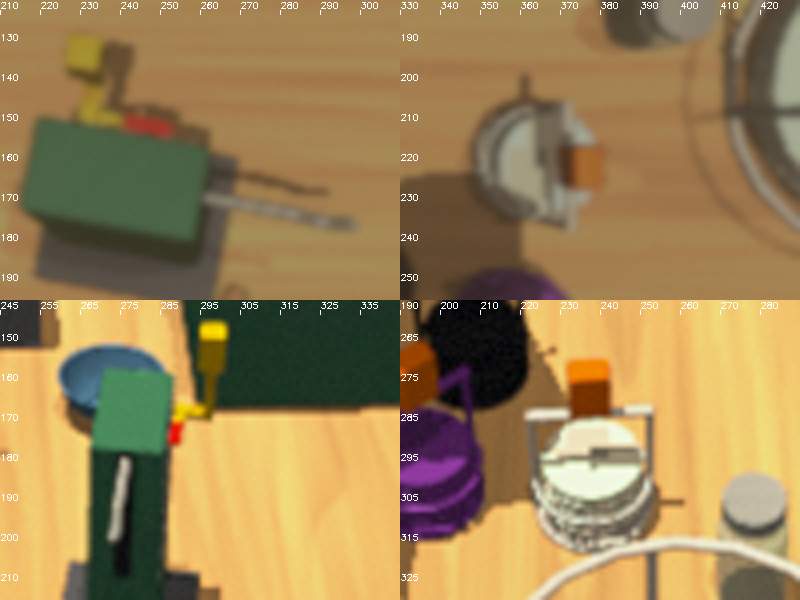

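Run:
```python
from h import *
from scipy.optimize import least_squares
T=cams.camera("top");S=cams.camera("side")
def tri(a,b):
    e1,d1=ray(T,*a);e2,d2=ray(S,*b)
    A=np.c_[d1,-d2];s=np.linalg.lstsq(A,e2-e1,rcond=None)[0]
    p,q=e1+d1*s[0],e2+d2*s[1]; return (p+q)/2,np.linalg.norm(p-q)
print("tip top",atz(T,297.5,176,.229),atz(S,272.5,200,.225))
print("arm at housing",atz(T,261,169,.227))
for p in((219,149),(262,156),(258,180.5),(215.5,172)): print("housing top",atz(T,*p,.240))
print("handle top",atz(T,376.5,221.5,.1525), "side top ctr",atz(S,237,362-0-.0-0 if 0 else 272.5,.1525), tri((376.5,221.5),(237,272.5)))
print("bar ends top",atz(T,371.5,205,.105),atz(T,372.5,236.5,.105),"side",atz(S,222,283.5,.105),atz(S,253,282.5,.105))
print("knob top",tri((230.5,133.5),(298.5,148.5)))
print("pointer tip", tri((243,151),(289,174)))
```

```text
tip top [ 0.57459813 -0.11424381  0.229     ] [ 0.57611365 -0.11820804  0.225     ]
arm at housing [ 0.59070924 -0.02440777  0.227     ]
housing top [0.63646559 0.07837303 0.24      ]
housing top [ 0.62093429 -0.02646372  0.24      ]
housing top [ 0.5611035  -0.01771375  0.24      ]
housing top [0.58018761 0.08566976 0.24      ]
handle top [ 0.46435347 -0.33210732  0.1525    ] side top ctr [ 0.46637058 -0.33738359  0.1525    ] (array([ 0.46525713, -0.33348444,  0.14810192]), np.float64(0.002023479151378603))
bar ends top [ 0.50889479 -0.33306507  0.105     ] [ 0.42142482 -0.33598149  0.105     ] side [ 0.42284045 -0.33470765  0.105     ] [ 0.51027675 -0.33439878  0.105     ]
knob top (array([0.66497585, 0.0456804 , 0.2969787 ]), np.float64(0.004712914846990162))
pointer tip (array([0.63745137, 0.02148487, 0.21471276]), np.float64(0.0014896938721758496))
```

Consistent estimates: carrier grip (0.4655,-0.334), yaw ≈1°. Scale origin ≈(0.578,-0.0955), yaw ≈-0.165 rad. I'll approach from the robot's side, clear of the big stands.

>>> carry_out(steps=[[[1.1,4.1,0.2],8,0],[[1.1,4.1,0.2],8,0],[[1.1,4.1,0.2],8,0],[[1.1,4.1,0],8,0],[[1.1,4.1,0],8,0],[[4.4,1.1,0],8,0],[[4.4,1.1,0],8,0],[[4.4,1.1,0],8,0],[[4.4,1.1,0],8,0],[[4.4,1.1,0],8,0]], squeeze=25)

```text
time: 1.3
position: [0.4213, -0.3376, 0.25]
tool_rot: [0.999, 0.052, 0.0, -0.0]
ft_force: [-0.3, -0.9, 0.7]
grip_width: 0.087
```

>>> carry_out(steps=[[[4.4,0.35,0],-5,0],[[0,0,0],0,0],[[0,0,-4],0,0],[[0,0,-4],0,0],[[0,0,-2.5],0,0],[[0,0,0],0,0]])

```text
time: 1.9
position: [0.4736, -0.3322, 0.1442]
tool_rot: [1.0, 0.014, 0.004, 0.003]
ft_force: [-1.1, -0.2, -0.5]
grip_width: 0.0868
```

Run:
```python
from h import *
print(robot.get_obs()["position"],robot.get_obs()["ft_force"])
a=cams.camera("top")["pixels"][165:275,300:445,::-1]; b=cams.camera("side")["pixels"][240:350,165:310,::-1]
cv2.imwrite("pics/m2.png",cv2.resize(np.hstack([a,b]),None,fx=2.7,fy=2.7,interpolation=cv2.INTER_CUBIC))
```

```text
[ 0.47357682 -0.33216289  0.14422812] [-1.05393477 -0.18604599 -0.48865796]
```

View pics/m2.png

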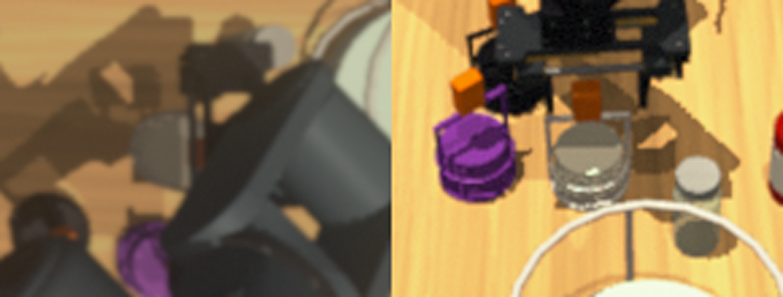

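The side view shows the orange grip between the open fingers (about (585,100) in the montage), with the fingers ~8 mm too far right, so I'll correct and close.

>>> carry_out(steps=[[[-0.8,-0.2,-0.3],-0.7,0],[[0,0,-0.4],0,0],[[0,0,0],0,0.3],[[0,0,0],0,0.6],[[0,0,0],0,0.9],[[0,0,0],0,1],[[0,0,0],0,1],[[0,0,0],0,1],[[0,0,0],0,1]], squeeze=25)

```text
time: 2.9
position: [0.4687, -0.3396, 0.1468]
tool_rot: [1.0, 0.007, 0.01, 0.01]
ft_force: [-0.0, -0.6, 0.1]
grip_width: 0.039
```

>>> carry_out(steps=[[[0,0,0],0,1],[[0,0,0],0,1],[[0,0,0],0,1]])

```text
time: 3.2
position: [0.4676, -0.3394, 0.1462]
tool_rot: [1.0, 0.007, 0.009, 0.01]
ft_force: [-2.0, -1.0, 2.4]
grip_width: 0.0299
```

Run:
```python
from h import *
o=robot.get_obs();print(o["position"],o["ft_force"],o["grip_width"],o["q"],o["joint_velocities"].round(3),Rotation.from_quat(o["tool_rot"]).as_matrix().round(3))
```

```text
[ 0.46758352 -0.33935584  0.1462    ] [-1.96450731 -0.99217996  2.42002306] 0.029918746148585727 [-8.21015494e-01  5.86839536e-01  1.66071012e+00 -3.15269572e-04
  8.67613974e-01 -8.35489293e-01] [-0.002  0.002  0.003 -0.002 -0.002  0.001] [[ 1.     0.014  0.018]
 [ 0.015 -1.    -0.02 ]
 [ 0.018  0.02  -1.   ]]
```

Gripped (30 mm wide, as specified). I'll lift slowly and weigh with the wrist sensor.

>>> carry_out(steps=[[[0,0,0.5],0,1],[[0,0,1],0,1],[[0,0,2],0,1],[[0,0,3],0,1],[[0,0,3],0,1],[[0,0,3],0,1],[[0,0,1.5],0,1],[[0,0,0],0,1],[[0,0,0],0,1],[[0,0,0],0,1]], squeeze=30)

```text
time: 4.2
position: [0.4635, -0.3322, 0.2868]
tool_rot: [1.0, 0.007, 0.004, 0.002]
ft_force: [-0.1, 0.0, -6.0]
grip_width: 0.0296
```

```bash
cat >> h.py <<'E'
def ft(n=10):
    F=[]
    for i in range(n): cams.camera("side"); F.append(robot.get_obs()["ft_force"])
    F=np.array(F); o=robot.get_obs(); print("t",round(o["time"],2),"pos",o["position"].round(4),"rot",o["tool_rot"].round(4),"ft",F.mean(0).round(2),"sd",F.std(0).round(2),"w",round(o["grip_width"],4)); return F
E
python3 - <<'E'
from h import *
ft(10)
a=cams.camera("top")["pixels"][150:275,300:445,::-1]; b=cams.camera("side")["pixels"][180:305,165:310,::-1]
cv2.imwrite("pics/m3.png",cv2.resize(np.hstack([a,b]),None,fx=2.7,fy=2.7,interpolation=cv2.INTER_CUBIC))
E
```

```text
t 4.7 pos [ 0.4639 -0.3328  0.2876] rot [1.     0.0072 0.0047 0.0028] ft [-0.17  0.13 -5.66] sd [0.53 0.44 0.42] w 0.0296
```

View pics/m3.png

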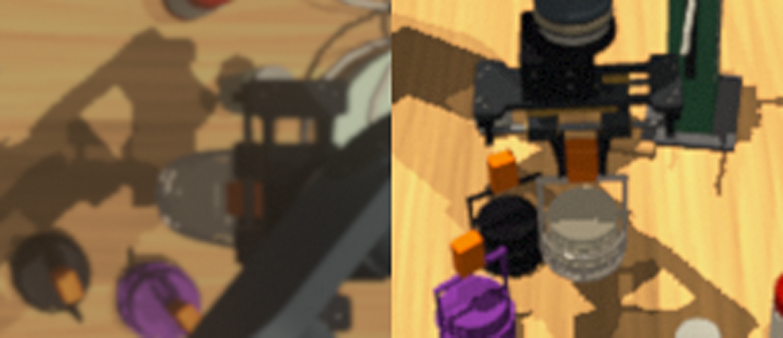

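Carrier held upright, about 5.7 N, so a reading of ≈66 mm is expected. Moving to a standoff in front of the hook and turning it square.

>>> carry_out(steps=[[[0.8,1.5,0],-1,1],[[1.9,2.5,0],-2,1],[[2,2.5,0],-2,1],[[2,2.5,0],-2,1],[[1.9,2.4,0],-2,1],[[1.1,1.0,0],-1,1],[[0,0,0],0,1],[[0,0,0],0,1]])

```text
time: 5.6
position: [0.5635, -0.2056, 0.2879]
tool_rot: [0.996, -0.085, 0.004, 0.004]
ft_force: [-0.5, 0.1, -6.4]
grip_width: 0.0298
```

Run:
```python
from h import *
F=ft(4)
S=cams.camera("side")
o=robot.get_obs();print(Rotation.from_quat(o["tool_rot"]).as_matrix().round(4))
b=o["position"]+[-.001,.005,-.0412]
c=proj(S,b); print("pred bar",c, "hook seat",proj(S,[.578,-.0955,.223]))
u,v=int(c[0])-45,int(c[1])-62
im=cv2.resize(np.ascontiguousarray(S["pixels"][v:v+90,u:u+120,::-1]),None,fx=6,fy=6,interpolation=cv2.INTER_CUBIC)
for k in range(0,120,10):cv2.putText(im,str(u+k),(k*6,8),0,.35,(255,0,255),1);cv2.line(im,(k*6,10),(k*6,16),(255,0,255))
for k in range(10,90,10):cv2.putText(im,str(v+k),(0,k*6),0,.35,(255,0,255),1)
cv2.imwrite("pics/m4.png",im)
```

```text
t 5.8 pos [ 0.5631 -0.2066  0.2881] rot [ 0.9963 -0.0859  0.0047  0.0041] ft [-0.28  0.02 -5.73] sd [0.32 0.38 0.33] w 0.0299
[[ 0.9852 -0.1714  0.0088]
 [-0.1714 -0.9852 -0.0089]
 [ 0.0102  0.0073 -0.9999]]
pred bar [269.49655147 213.21617087] hook seat [272.66470826 195.65595819]
```

View pics/m4.png

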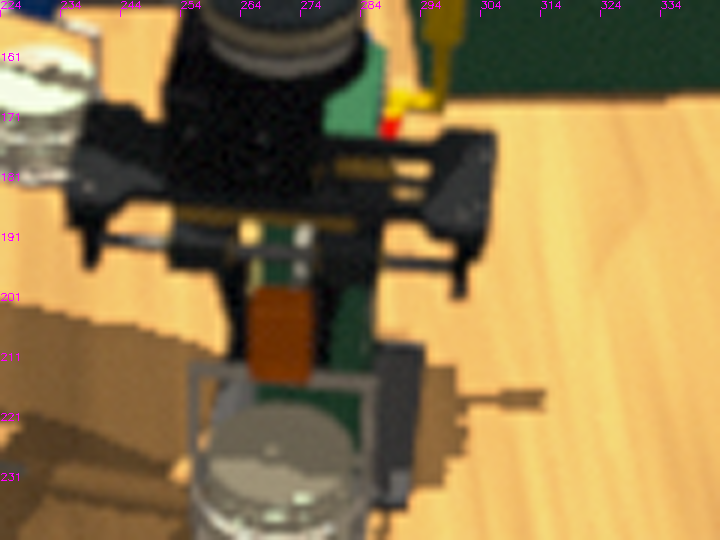

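The side view shows the bar midpoint at (271,213) against predicted (269.5,213.2): y and z agree, x about 3 mm to the right. The hook clears at this height, so I'll advance along the scale's +y.

>>> carry_out(steps=[[[0.1,0.8,0],0,1],[[0.15,1.2,0],0,1],[[0.2,1.4,0],0,1],[[0.2,1.4,0],0,1],[[0.2,1.4,0],0,1],[[0.2,1.4,0],0,1],[[0.15,1.3,0],0,1],[[0.1,0.8,0],0,1],[[0,0,0],0,1],[[0,0,0],0,1]])

```text
time: 6.85
position: [0.576, -0.0997, 0.2885]
tool_rot: [0.996, -0.086, 0.005, 0.004]
ft_force: [-0.9, 0.6, -6.7]
grip_width: 0.0296
```

Run:
```python
from h import *
ft(4)
S=cams.camera("side")
o=robot.get_obs()
b=o["position"]+[.001,.005,-.0412]
c=proj(S,b); print("pred bar",c,b, "hook seat",proj(S,[.578,-.0955,.223]))
u,v=int(c[0])-45,int(c[1])-45
im=cv2.resize(np.ascontiguousarray(S["pixels"][v:v+90,u:u+120,::-1]),None,fx=6,fy=6,interpolation=cv2.INTER_CUBIC)
for k in range(0,120,10):cv2.putText(im,str(u+k),(k*6,8),0,.35,(255,0,255),1);cv2.line(im,(k*6,10),(k*6,16),(255,0,255))
for k in range(10,90,10):cv2.putText(im,str(v+k),(0,k*6),0,.35,(255,0,255),1)
cv2.imwrite("pics/m5.png",im)
```

```text
t 7.05 pos [ 0.5759 -0.1006  0.2884] rot [ 0.9962 -0.0864  0.0046  0.0034] ft [ 0.17 -0.01 -6.14] sd [0.79 0.45 0.36] w 0.0295
pred bar [272.45307037 189.52680149] [ 0.57691289 -0.09557168  0.24721432] hook seat [272.66470826 195.65595819]
```

View pics/m5.png

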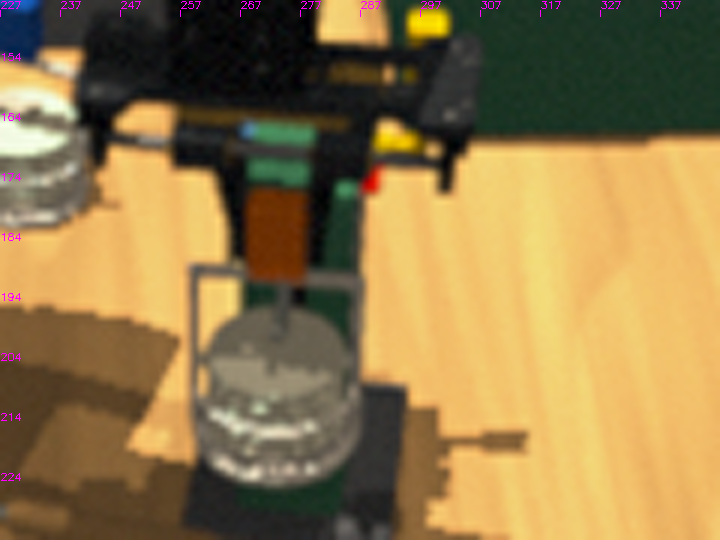

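The hook wire shows through the window just under mid-bar (hook u≈274.5, bar middle ≈273). Starting to lower slowly.

>>> carry_out(steps=[[[0.2,0,-0.2],0,1],[[0.1,0,-0.3],0,1],[[0,0,-0.3],0,1],[[0,0,-0.3],0,1],[[0,0,-0.2],0,1],[[0,0,-0.2],0,1],[[0,0,-0.2],0,1],[[0,0,-0.2],0,1],[[0,0,-0.2],0,1],[[0,0,0],0,1]])

```text
time: 8.1
position: [0.5789, -0.102, 0.265]
tool_rot: [0.996, -0.088, 0.004, 0.003]
ft_force: [0.5, 0.4, -5.7]
grip_width: 0.0297
```

```bash
python3 -c "
from h import *
ft(6)"
```

```text
t 8.4 pos [ 0.5792 -0.1021  0.2655] rot [ 0.9961 -0.0876  0.0047  0.0035] ft [ 0.17  0.06 -6.12] sd [0.56 0.61 0.43] w 0.03
```

>>> carry_out(steps=[[[0,0.05,-0.2],0,1],[[0,0,-0.2],0,1],[[0,0,-0.2],0,1],[[0,0,-0.2],0,1],[[0,0,-0.2],0,1],[[0,0,-0.2],0,1],[[0,0,-0.2],0,1],[[0,0,-0.2],0,1],[[0,0,-0.2],0,1],[[0,0,0],0,1]])

```text
time: 9.4
position: [0.5796, -0.102, 0.2467]
tool_rot: [0.996, -0.088, 0.005, 0.004]
ft_force: [-0.2, -0.3, -4.4]
grip_width: 0.0294
```

```bash
python3 -c "
from h import *
ft(6)"
```

```text
t 9.7 pos [ 0.5797 -0.1019  0.2471] rot [ 0.9961 -0.0875  0.0055  0.0039] ft [-0.1  -0.35 -4.55] sd [0.46 0.3  0.49] w 0.0297
```

The spring is taking load (6.0→4.55 N over about 17 mm, consistent with 85 N/m). Continuing.

>>> carry_out(steps=[[[0,0,-0.2],0,1],[[0,0,-0.25],0,1],[[0,0,-0.25],0,1],[[0,0,-0.25],0,1],[[0,0,-0.25],0,1],[[0,0,-0.25],0,1],[[0,0,-0.25],0,1],[[0,0,-0.25],0,1],[[0,0,-0.2],0,1],[[0,0,-0.1],0,1]])

```text
time: 10.7
position: [0.5798, -0.102, 0.2235]
tool_rot: [0.996, -0.087, 0.006, 0.004]
ft_force: [-1.7, -0.4, -3.1]
grip_width: 0.0297
```

```bash
python3 -c "
from h import *
ft(6)"
```

```text
t 11.0 pos [ 0.5798 -0.102   0.2238] rot [ 0.9961 -0.0875  0.006   0.0041] ft [-1.09 -0.26 -3.11] sd [0.46 0.55 0.47] w 0.0297
```

>>> carry_out(steps=[[[0,0,-0.2],0,1],[[0,0,-0.25],0,1],[[0,0,-0.25],0,1],[[0,0,-0.25],0,1],[[0,0,-0.2],0,1],[[0,0,-0.2],0,1],[[0,0,-0.1],0,1],[[0,0,0],0,1]])

```text
time: 11.8
position: [0.5798, -0.102, 0.2085]
tool_rot: [0.996, -0.087, 0.006, 0.004]
ft_force: [-1.9, 0.5, -1.5]
grip_width: 0.0297
```

```bash
python3 -c "
from h import *
ft(10)"
```

```text
t 12.3 pos [ 0.5798 -0.1021  0.2088] rot [ 0.9961 -0.0875  0.0062  0.0042] ft [-1.02  0.06 -1.5 ] sd [0.38 0.44 0.32] w 0.0296
```

>>> carry_out(steps=[[[-0.05,0,-0.2],0,1],[[-0.05,0,-0.25],0,1],[[0,0,-0.25],0,1],[[0,0,-0.25],0,1],[[0,0,-0.2],0,1],[[0,0,-0.2],0,1],[[0,0,-0.1],0,1],[[0,0,0],0,1]])

```text
time: 13.1
position: [0.5797, -0.1021, 0.1935]
tool_rot: [0.996, -0.088, 0.007, 0.004]
ft_force: [-0.4, 0.5, -0.4]
grip_width: 0.0296
```

```bash
python3 -c "
from h import *
ft(16)
S=cams.camera('side')['pixels']; np.save('s1.npy',S)
for I in (np.load('side0.npy'),S):
    J=I[130:230,270:320].astype(int); m=(J[...,0]>150)&(J[...,1]<70)&(J[...,2]<70); y,x=np.nonzero(m); print(len(x), x.mean()+270,y.mean()+130,y.min()+130,y.max()+130)
"
```

```text
t 13.9 pos [ 0.5797 -0.1021  0.1937] rot [ 0.9961 -0.0876  0.0075  0.0042] ft [-1.34  0.36 -0.33] sd [0.41 0.32 0.44] w 0.0299
14 288.07142857142856 173.14285714285714 171 175<string>:6: RuntimeWarning: Mean of empty slice.
  ret = ret.dtype.type(ret / rcount)
Traceback (most recent call last):
ValueError: zero-size array to reduction operation minimum which has no identity
```

>>> carry_out(steps=[[[-0.15,0,-0.15],0,1],[[0,0,-0.2],0,1],[[0,0,-0.1],0,1],[[0,0,0],0,1]])

```text
time: 14.35
position: [0.5795, -0.1021, 0.1893]
tool_rot: [0.996, -0.088, 0.009, 0.004]
ft_force: [-1.1, -0.1, -0.3]
grip_width: 0.0297
```

```bash
python3 -c "
from h import *
F=ft(20); print(F[:,2].round(1))
o=robot.get_obs(); print(o['moment'])
"
```

```text
t 15.35 pos [ 0.5795 -0.1021  0.1894] rot [ 0.9961 -0.0878  0.0093  0.0042] ft [-0.66  0.87  0.21] sd [0.45 0.39 0.46] w 0.0295
[ 0.4 -0.9  0.5 -0.1 -0.2  0.3  0.2  0.6 -0.5  0.4  0.7  0.6  0.1  0.6
 -0.6  0.6  0.3 -0.1  0.9  0.4]
[0.10133998 0.06075251 0.01544312]
```

>>> carry_out(steps=[[[-0.1,0.2,0.03],0,1],[[0,0,0],0,1],[[0,0,0],0,1]])

```text
time: 15.65
position: [0.5793, -0.1018, 0.1903]
tool_rot: [0.996, -0.088, 0.011, 0.006]
ft_force: [-1.2, 0.1, -0.0]
grip_width: 0.0297
```

```bash
python3 -c "
from h import *
F=ft(14)"
```

```text
t 16.35 pos [ 0.5793 -0.1018  0.1902] rot [ 0.9961 -0.0874  0.0106  0.006 ] ft [-0.59 -0.63  0.27] sd [0.52 0.49 0.58] w 0.0296
```

>>> carry_out(steps=[[[0,0,0.1],0,1],[[0,0,0],0,1],[[0,0,0],0,1]])

```text
time: 16.65
position: [0.5793, -0.1018, 0.1913]
tool_rot: [0.996, -0.087, 0.011, 0.006]
ft_force: [-0.6, -0.7, 0.8]
grip_width: 0.0298
```

```bash
python3 -c "
from h import *
F=ft(16)"
```

```text
t 17.45 pos [ 0.5793 -0.1017  0.1913] rot [ 0.9961 -0.0874  0.0106  0.006 ] ft [-0.47 -0.53  0.13] sd [0.46 0.54 0.53] w 0.03
```

Hand force is ≈0.1 N in z (within noise), so I'll release.

>>> carry_out(steps=[[[0,0,0],0,0.62],[[0,0,0],0,0.55],[[0,0,0],0,0.45],[[0,0,0],0,0.4],[[0,0,0],0,0.4],[[0,0,0],0,0.4]])

```text
time: 18.05
position: [0.5799, -0.1011, 0.1914]
tool_rot: [0.996, -0.088, 0.011, 0.005]
ft_force: [-0.1, -0.3, -0.1]
grip_width: 0.0512
```

Run:
```python
from h import *
ft(3)
S=cams.camera("side"); u,v=225,130
im=cv2.resize(np.ascontiguousarray(S["pixels"][v:v+100,u:u+120,::-1]),None,fx=6,fy=6,interpolation=cv2.INTER_CUBIC)
for k in range(0,120,10):cv2.putText(im,str(u+k),(k*6,8),0,.35,(255,0,255),1);cv2.line(im,(k*6,10),(k*6,16),(255,0,255))
for k in range(10,100,10):cv2.putText(im,str(v+k),(0,k*6),0,.35,(255,0,255),1)
cv2.imwrite("pics/m6.png",im)
```

```text
t 18.2 pos [ 0.5799 -0.1012  0.1914] rot [ 0.9961 -0.0875  0.0113  0.0054] ft [ 0.29  0.24 -0.08] sd [0.21 0.23 0.35] w 0.0521
```

View pics/m6.png

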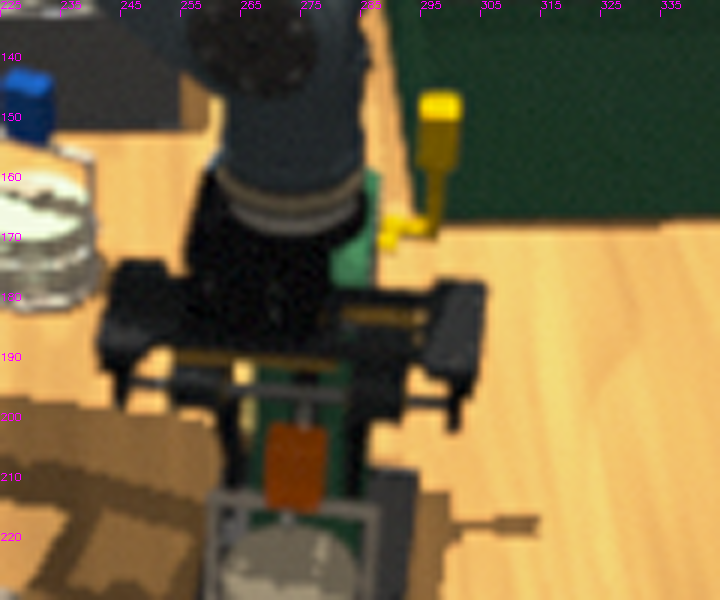

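The carrier hangs by its bar, fingers open with a gap both sides of the grip at (274,207). I'll back out straight up.

>>> carry_out(steps=[[[0,0,0.5],0,0.4],[[0,0,1.5],0,0.4],[[0,0,2.5],0,0.4],[[0,0,3],0,0.4],[[0,0,4],0,0.2],[[0,0,4],0,0.2],[[0,0,3],0,0],[[-1,-3,2],0,0],[[-2,-4,1],0,0],[[-2,-4,0],0,0]])

```text
time: 19.25
position: [0.5278, -0.2081, 0.4184]
tool_rot: [0.997, -0.082, 0.012, 0.006]
ft_force: [1.3, -1.5, 0.4]
grip_width: 0.0858
```

Run:
```python
from h import *
ft(3)
S=cams.camera("side"); T=cams.camera("top")
def cr(C,u,v):
    im=cv2.resize(np.ascontiguousarray(C["pixels"][v:v+90,u:u+65,::-1]),None,fx=6,fy=6,interpolation=cv2.INTER_CUBIC)
    for k in range(0,65,10):cv2.putText(im,str(u+k),(k*6,8),0,.35,(255,0,255),1);cv2.line(im,(k*6,10),(k*6,16),(255,0,255))
    for k in range(10,90,10):cv2.putText(im,str(v+k),(0,k*6),0,.35,(255,0,255),1)
    return im
cv2.imwrite("pics/m7.png",np.hstack([cr(S,250,140),cr(T,215,115)]))
np.save("s2.npy",S["pixels"])
```

```text
t 19.4 pos [ 0.5266 -0.2093  0.4162] rot [ 0.9963 -0.0857  0.0103  0.0046] ft [-0.23 -0.45  0.04] sd [1.18 1.56 0.67] w 0.0867
```

View pics/m7.png

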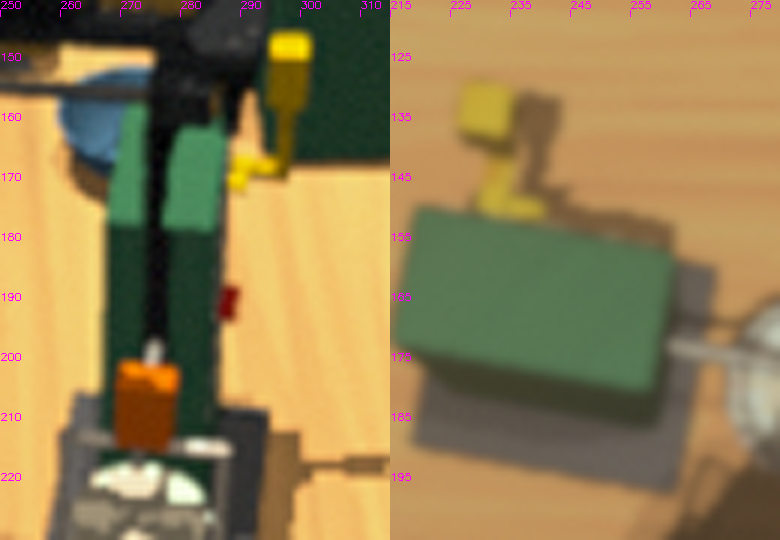

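Side view: the red pointer has dropped to (287.5,191) from (288,173); knob top is at (297,147), index tip at ≈(289,171). In the top view the knob is at (230,133). Carrier hangs level. Next, compute pointer and marker heights.

Run:
```python
from h import *
from scipy.optimize import least_squares
S=cams.camera("side");T=cams.camera("top")
O=np.array([.578,-.0955,0]);Y=np.array([.164,.986,0]);X=np.array([.986,-.164,0])
def W(x,y,z): return O+X*x+Y*y+np.array([0,0,z])
# pixel scale
for z in (.227,.16): print("pointer pt z",z,proj(S,W(.033,.115,z)))
def fit(x,t,s):
    r=least_squares(lambda p:np.r_[proj(T,W(x,p[0],p[1]))-t,proj(S,W(x,p[0],p[1]))-s],[.12,.25]); return r.x,r.fun
print("knob top",fit(.060,(230.7,133.2),(297.2,147.2)))
print("index tip",fit(.035,(241.5,150),(289.3,170.5)))
# red centroids
for f in("side0.npy","s2.npy"):
    I=np.load(f).astype(int)[160:205,280:300]
    w=np.clip(I[...,0]-2*np.maximum(I[...,1],I[...,2])-20,0,None)*(I[...,1]<90); y,x=np.mgrid[160:205,280:300]
    print(f,(w*x).sum()/w.sum(),(w*y).sum()/w.sum(), w.sum(1).nonzero()[0]+160)
    for v in range(164,200): 
        r=I[v-160,6:11]; print(v,r.tolist()) if (f=="side0.npy" and 166<v<180) or (f=="s2.npy" and 184<v<198) else 0
```

```text
pointer pt z 0.227 [286.65783287 172.76161346]
pointer pt z 0.16 [285.92584301 188.92767156]
knob top (array([0.1520165 , 0.30331376]), array([-0.00240684, -0.09174139, -0.201299  ,  0.02221066]))
index tip (array([0.12769894, 0.22852829]), array([-0.15140869,  1.34931792, -1.67919178, -0.43108819]))
side0.npy 288.31604342581426 172.9897466827503 [171 172 173 174 175]
167 [[66, 127, 87], [87, 105, 79], [164, 137, 41], [229, 190, 0], [237, 204, 0]]
168 [[66, 123, 85], [90, 102, 77], [173, 142, 38], [227, 188, 0], [233, 198, 0]]
169 [[64, 122, 83], [115, 110, 80], [224, 171, 36], [245, 201, 0], [236, 192, 0]]
170 [[60, 111, 76], [113, 81, 56], [220, 121, 20], [239, 137, 0], [232, 131, 12]]
171 [[62, 101, 70], [132, 55, 41], [217, 39, 15], [233, 42, 0], [231, 83, 38]]
172 [[79, 102, 72], [171, 57, 44], [227, 22, 7], [232, 27, 0], [230, 107, 55]]
173 [[93, 107, 79], [189, 64, 50], [231, 23, 9], [234, 40, 17], [237, 136, 72]]
174 [[97, 101, 75], [204, 58, 43], [234, 12, 0], [231, 35, 2], [234, 137, 75]]
175 [[88, 91, 66], [177, 49, 37], [208, 30, 14], [215, 58, 26], [227, 151, 84]]
176 [[
[... 786 characters left out ...]
42], [230, 161, 88]]
190 [[88, 48, 41], [112, 16, 14], [127, 30, 16], [186, 106, 57], [237, 173, 96]]
191 [[88, 37, 32], [112, 12, 10], [126, 33, 10], [201, 124, 68], [240, 179, 100]]
192 [[92, 46, 37], [113, 24, 17], [126, 43, 20], [198, 124, 66], [239, 178, 100]]
193 [[93, 63, 49], [148, 94, 56], [171, 107, 57], [221, 149, 82], [240, 182, 101]]
194 [[95, 83, 64], [204, 158, 92], [235, 181, 101], [241, 186, 103], [244, 193, 108]]
195 [[109, 96, 68], [229, 182, 105], [246, 207, 115], [244, 196, 110], [243, 192, 105]]
196 [[126, 106, 74], [232, 187, 108], [246, 208, 116], [243, 196, 109], [243, 191, 105]]
197 [[124, 106, 71], [229, 184, 104], [245, 209, 117], [245, 200, 112], [244, 193, 107]]
```

Pointer drop ≈17.0 px ≈ 70 mm, agreeing with the force (5.9 N/85 ≈ 69 mm). The knob sits at about (0.662,0.045) with its centre at z≈0.285, so the marker is ≈7 mm down and needs ≈63 mm more. Moving above the knob with the jaws turned along the scale's y.

>>> carry_out(steps=[[[1.35,2.54,0],8.5,0],[[1.35,2.54,0],8.5,0],[[1.35,2.54,0],8.5,0],[[1.35,2.54,0],8.5,0],[[1.35,2.54,0],8.5,0],[[1.35,2.54,0],8.5,0],[[1.35,2.54,0],8.5,0],[[1.35,2.54,0],8.5,0],[[1.35,2.54,0],8.5,0],[[1.35,2.54,0],8.5,0]])

```text
time: 20.6
position: [0.6668, 0.0711, 0.4112]
tool_rot: [0.784, 0.621, 0.007, -0.005]
ft_force: [-0.1, 0.0, 1.1]
grip_width: 0.0872
```

>>> carry_out(steps=[[[0,0,0],0,0],[[0,0,0],0,0]])

```text
time: 20.8
position: [0.6674, 0.0782, 0.4094]
tool_rot: [0.78, 0.625, 0.006, -0.006]
ft_force: [0.4, 0.1, -0.6]
grip_width: 0.0869
```

Run:
```python
from h import *
ft(2);o=robot.get_obs();print(Rotation.from_quat(o["tool_rot"]).as_matrix().round(3))
```

```text
t 20.9 pos [0.6671 0.0772 0.4096] rot [ 0.7808  0.6247  0.0065 -0.0065] ft [-0.28  0.03 -0.55] sd [0.01 0.4  0.  ] w 0.0871
[[ 0.219  0.976  0.002]
 [ 0.975 -0.219  0.018]
 [ 0.018 -0.002 -1.   ]]
```

>>> carry_out(steps=[[[-0.3,-1.7,-1],1.5,0],[[-0.2,-1.6,-1],1.5,0],[[0,0,-1.5],0,0],[[0,0,0],0,0],[[0,0,0],0,0]])

```text
time: 21.4
position: [0.6603, 0.0393, 0.3756]
tool_rot: [0.766, 0.643, 0.006, -0.005]
ft_force: [-0.4, -0.3, 0.4]
grip_width: 0.0872
```

Run:
```python
from h import *
ft(2)
S=cams.camera("side"); T=cams.camera("top")
def cr(C,u,v):
    im=cv2.resize(np.ascontiguousarray(C["pixels"][v:v+90,u:u+65,::-1]),None,fx=6,fy=6,interpolation=cv2.INTER_CUBIC)
    for k in range(0,65,10):cv2.putText(im,str(u+k),(k*6,8),0,.35,(255,0,255),1)
    for k in range(10,90,10):cv2.putText(im,str(v+k),(0,k*6),0,.35,(255,0,255),1)
    return im
cv2.imwrite("pics/m8.png",np.hstack([cr(S,270,110),cr(T,200,100)]))
```

```text
t 21.5 pos [0.6604 0.0398 0.3757] rot [ 0.7658  0.6431  0.0065 -0.0054] ft [-0.44  0.6  -0.06] sd [0.74 0.13 0.93] w 0.0867
```

View pics/m8.png

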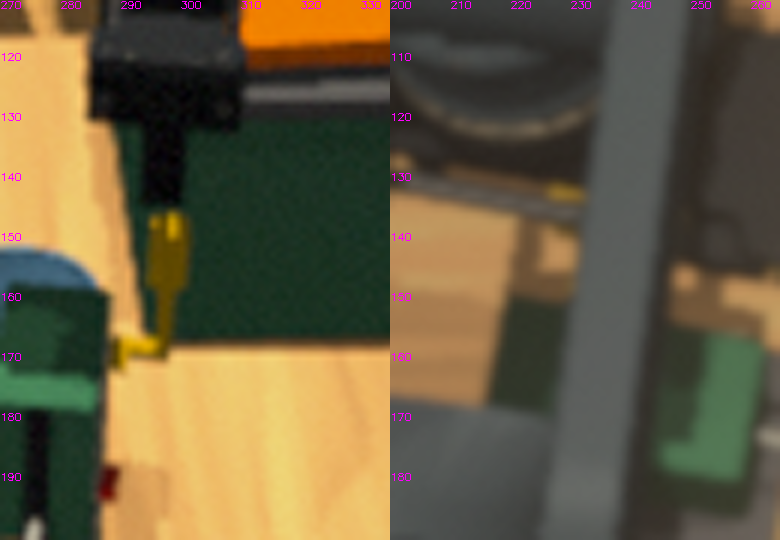

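Fingers at u≈297 are right over the knob (297,150). Descending and gripping it gently.

>>> carry_out(steps=[[[0.15,0.4,-2],0,0],[[0,0,-3],0,0],[[0,0,-2.5],0,0],[[0,0,-0.8],0,0],[[0,0,0],0,0.4],[[0,0,0],0,0.6],[[0,0,0],0,0.8],[[0,0,0],0,0.9],[[0,0,0],0,1],[[0,0,0],0,1]], squeeze=12)

```text
time: 22.6
position: [0.6672, 0.0456, 0.3014]
tool_rot: [0.765, 0.644, 0.014, 0.002]
ft_force: [-0.5, -0.3, 0.3]
grip_width: 0.0472
```

>>> carry_out(steps=[[[0,0,0],0,1],[[0,0,0],0,1],[[0,0,0],0,1],[[0,0,0],0,1]])

```text
time: 23.0
position: [0.6672, 0.0439, 0.3021]
tool_rot: [0.765, 0.644, 0.013, 0.004]
ft_force: [-0.8, -3.0, 0.8]
grip_width: 0.02
```

Knob gripped (20 mm). Sliding down.

>>> carry_out(steps=[[[0,0,-0.4],0,1],[[0,0,-0.7],0,1],[[0,0,-0.7],0,1],[[0,0,-0.7],0,1],[[0,0,-0.7],0,1],[[0,0,-0.7],0,1],[[0,0,-0.7],0,1],[[0,0,-0.7],0,1],[[0,0,-0.6],0,1],[[0,0,0],0,1]])

```text
time: 24.0
position: [0.6671, 0.0438, 0.2375]
tool_rot: [0.765, 0.644, 0.013, 0.004]
ft_force: [0.9, -0.9, -0.4]
grip_width: 0.0198
```

Run:
```python
from h import *
ft(3)
S=cams.camera("side")
u,v=270,140
im=cv2.resize(np.ascontiguousarray(S["pixels"][v:v+65,u:u+50,::-1]),None,fx=9,fy=9,interpolation=cv2.INTER_CUBIC)
for k in range(0,50,10):cv2.putText(im,str(u+k),(k*9,8),0,.35,(255,0,255),1)
for k in range(5,65,5):cv2.putText(im,str(v+k),(0,k*9),0,.35,(255,0,255),1)
cv2.imwrite("pics/m9.png",im)
```

```text
t 24.15 pos [0.6671 0.0438 0.2381] rot [0.7648 0.6441 0.0128 0.0038] ft [ 1.19 -0.91 -2.45] sd [0.38 0.13 0.27] w 0.02
```

View pics/m9.png

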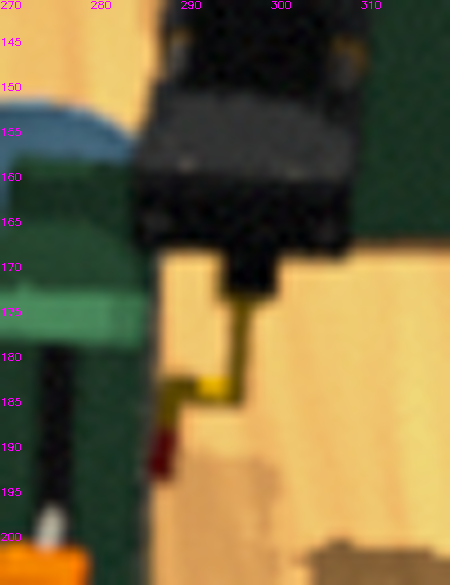

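The index (288,183) now meets the pointer (287,190). To remove the uncertainty in the marker's starting position, I'll reference it against its top stop (m=0), then set it to the measured depth.

>>> carry_out(steps=[[[0,0,0.5],0,1],[[0,0,0.8],0,1],[[0,0,0.8],0,1],[[0,0,0.8],0,1],[[0,0,0.8],0,1],[[0,0,0.8],0,1],[[0,0,0.8],0,1],[[0,0,0.8],0,1],[[0,0,0.2],0,1],[[0,0,0],0,1]])

```text
time: 25.2
position: [0.6671, 0.0438, 0.308]
tool_rot: [0.765, 0.644, 0.013, 0.005]
ft_force: [2.4, -1.4, -5.4]
grip_width: 0.02
```

>>> carry_out(steps=[[[0,0,0.2],0,1],[[0,0,0.1],0,1]])

```text
time: 25.4
position: [0.6671, 0.0438, 0.308]
tool_rot: [0.765, 0.644, 0.013, 0.004]
ft_force: [2.5, -0.2, -5.4]
grip_width: 0.0201
```

>>> carry_out(steps=[[[0,0,0.2],0,1],[[0,0,0.1],0,1]])

```text
time: 25.6
position: [0.6671, 0.0438, 0.3081]
tool_rot: [0.765, 0.644, 0.012, 0.003]
ft_force: [3.9, -1.0, -8.7]
grip_width: 0.02
```

>>> carry_out(steps=[[[0,0,0.2],0,1],[[0,0,0.1],0,1]])

```text
time: 25.8
position: [0.667, 0.0438, 0.3082]
tool_rot: [0.765, 0.644, 0.011, 0.002]
ft_force: [4.3, -1.9, -11.1]
grip_width: 0.0201
```

The top stop shows clearly at TCP z=0.308, so the start was m=0.006 as estimated. Going back to m≈0.070.

>>> carry_out(steps=[[[0,0,-0.5],0,1],[[0,0,-0.8],0,1],[[0,0,-0.8],0,1],[[0,0,-0.8],0,1],[[0,0,-0.8],0,1],[[0,0,-0.8],0,1],[[0,0,-0.8],0,1],[[0,0,-0.7],0,1],[[0,0,-0.4],0,1],[[0,0,0],0,1]])

```text
time: 26.8
position: [0.6671, 0.0439, 0.2475]
tool_rot: [0.765, 0.644, 0.013, 0.004]
ft_force: [-0.2, 0.2, 1.7]
grip_width: 0.0201
```

Run:
```python
from h import *
print(robot.get_obs()["position"])
A=np.load("side0.npy").astype(int);B=cams.camera("side")["pixels"].astype(int);np.save("s3.npy",B)
# stem column profile / index bar bottom edge: print columns 290..296 blue channel rows
for n,I,r in(("A",A,range(164,174)),("B",B,range(179,192))):
    for v in r: print(n,v,I[v,290:298,2].tolist(),I[v,290:298,0].tolist())
for v in range(184,197): print(v,B[v,285:291].tolist())
```

```text
[0.66713171 0.04385229 0.24745244]
A 164 [114, 112, 106, 72, 43, 34, 16, 0] [244, 243, 240, 170, 64, 45, 92, 106]
A 165 [98, 98, 100, 75, 44, 28, 7, 8] [244, 244, 244, 205, 122, 82, 97, 108]
A 166 [20, 36, 57, 50, 23, 1, 0, 0] [243, 243, 241, 232, 200, 164, 129, 107]
A 167 [0, 0, 0, 0, 0, 0, 0, 0] [237, 237, 231, 235, 238, 216, 151, 110]
A 168 [0, 0, 0, 0, 0, 0, 0, 11] [233, 212, 195, 208, 217, 184, 129, 112]
A 169 [0, 39, 55, 58, 41, 37, 23, 35] [236, 204, 173, 172, 162, 156, 135, 135]
A 170 [12, 77, 100, 99, 91, 82, 78, 76] [232, 228, 231, 231, 226, 222, 210, 206]
A 171 [38, 96, 115, 111, 110, 108, 107, 108] [231, 238, 243, 242, 243, 244, 244, 243]
A 172 [55, 99, 116, 113, 109, 108, 104, 109] [230, 238, 243, 243, 244, 243, 243, 243]
A 173 [72, 104, 112, 113, 109, 106, 104, 110] [237, 241, 242, 243, 242, 242, 242, 243]
B 179 [67, 68, 66, 78, 88, 52, 12, 47] [181, 187, 224, 236, 235, 166, 102, 157]
B 180 [12, 7, 0, 0, 0, 0, 1, 50] [99, 111, 197, 228, 215, 147, 99, 167]
B 181 [1, 0, 0, 0, 0, 0, 10, 64] [90, 100, 166, 198, 182, 129, 104, 184]
B 182 [26, 36, 38, 34, 26, 19, 26, 68] [121
[... 1332 characters left out ...]
 10], [125, 68, 37], [209, 146, 81]]
190 [[49, 57, 44], [67, 44, 38], [73, 15, 17], [82, 21, 13], [141, 84, 45], [197, 140, 78]]
191 [[47, 55, 42], [63, 32, 26], [72, 10, 8], [84, 24, 12], [153, 100, 58], [200, 143, 77]]
192 [[57, 63, 51], [69, 43, 37], [78, 19, 8], [92, 34, 17], [156, 101, 56], [204, 145, 81]]
193 [[46, 53, 43], [78, 57, 45], [127, 78, 47], [143, 89, 46], [177, 119, 65], [208, 150, 85]]
194 [[35, 46, 37], [86, 75, 58], [180, 128, 74], [210, 145, 83], [209, 148, 82], [213, 153, 84]]
195 [[43, 50, 43], [100, 83, 63], [204, 149, 87], [228, 166, 93], [220, 160, 88], [214, 157, 87]]
196 [[53, 57, 47], [115, 93, 68], [204, 149, 86], [228, 168, 93], [220, 159, 88], [212, 153, 85]]
```

Calibrating with the marker's own known travel (54.5 mm = 13.4 px), the pointer drop is 17.2 px ≈ 70.4 mm. Target TCP z ≈0.2377.

>>> carry_out(steps=[[[0,0,-0.5],0,1],[[0,0,-0.4],0,1],[[0,0,0],0,1],[[0,0,0],0,1]])

```text
time: 27.25
position: [0.6671, 0.0438, 0.238]
tool_rot: [0.765, 0.644, 0.013, 0.004]
ft_force: [0.1, -0.9, 1.5]
grip_width: 0.0196
```

>>> carry_out(steps=[[[0,0,0],0,0.7],[[0,0,0],0,0.55],[[0,0,0],0,0.45],[[0,0,0],0,0.4],[[0,0,0.5],0,0.4],[[0,0,2],0,0.4],[[0,0,3],0,0.4],[[0,0,4],0,0.4],[[0,0,4],0,0.4],[[0,0,0],0,0.4]])

```text
time: 28.25
position: [0.6649, 0.0461, 0.3774]
tool_rot: [0.765, 0.644, 0.013, 0.001]
ft_force: [1.1, -0.4, 1.1]
grip_width: 0.0525
```

Run:
```python
from h import *
ft(2)
B=cams.camera("side")["pixels"].astype(int);A=np.load("side0.npy").astype(int)
def edge(I,cols,ch,lo,hi,lev):
    p=I[lo:hi,cols,ch].mean(1); k=np.nonzero((p[:-1]<lev)&(p[1:]>=lev))[0]; return [lo+i+(lev-p[i])/(p[i+1]-p[i]) for i in k]
c=slice(292,295)
print("index bottom",edge(A,c,2,166,174,55),edge(B,c,2,180,192,55),"ptr bottom",edge(B,slice(287,289),1,188,197,90),edge(A,slice(288,290),1,172,179,105))
u,v=225,130
im=cv2.resize(np.ascontiguousarray(B[v:v+120,u:u+110,::-1].astype(np.uint8)),None,fx=5,fy=5,interpolation=cv2.INTER_CUBIC)
cv2.imwrite("pics/m10.png",im)
```

```text
t 28.35 pos [0.6624 0.0463 0.3714] rot [ 0.765   0.6439  0.0094 -0.0029] ft [-0.3   0.1  -0.85] sd [0.55 0.   0.42] w 0.0523
index bottom [np.float64(169.0808823529412)] [np.float64(184.6551724137931)] ptr bottom [np.float64(193.14953271028037)] [np.float64(175.7305389221557)]
```

View pics/m10.png

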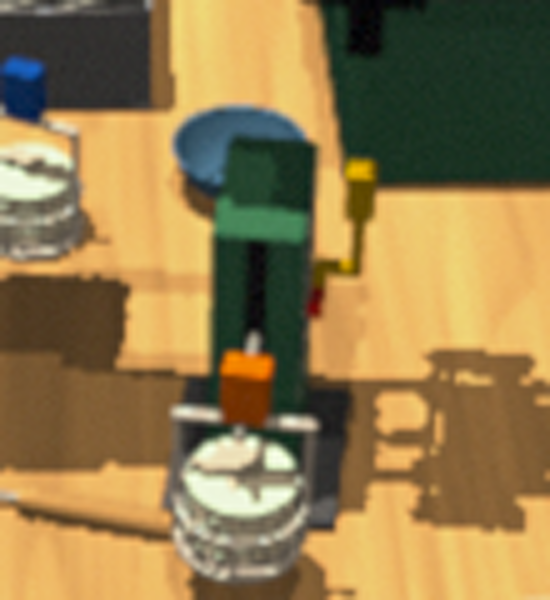

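Carrier hangs level and the marker index meets the pointer at about (313,285) in the crop. The estimates differ by ≤1.6 mm, inside the 4 mm tolerance. Settle briefly, then hand in.

>>> carry_out(steps=[[[0,0,2],0,0.4],[[0,0,0],0,0.4],[[0,0,0],0,0.4],[[0,0,0],0,0.4],[[0,0,0],0,0.4]])

```text
time: 28.9
position: [0.6577, 0.0466, 0.3791]
tool_rot: [0.765, 0.644, 0.001, -0.011]
ft_force: [-0.8, -0.1, 1.0]
grip_width: 0.0521
```

```bash
python3 -c "
from h import *
ft(1); print(robot.hand_in())"
```

```text
t 28.95 pos [0.6577 0.0466 0.379 ] rot [ 0.7652  0.6437  0.0014 -0.0112] ft [-0.15  1.77 -0.15] sd [0. 0. 0.] w 0.0517
the job is handed in; nothing more can be done
None
```

The orange-gripped carrier is hanging by its bar on the green scale's hook, the yellow marker is set beside the red pointer, and the job is handed in at about 29 s. I got no verdict back.

- **Hanging:** I lowered the carrier at about 2 mm per 0.1 s. I let go when the wrist sensor showed about 0.1 N on the hand. I could not check that sensor's zero after the start, so that figure assumes it had not drifted, and I could not read the hook's speed directly. The last picture shows the carrier hanging level with the gripper clear.
- **Weight:** The wrist sensor gave about 5.9 N, which means a reading near 69 mm. The pointer's drop in the images gave 70 to 71.6 mm.
- **Marker:** I found its zero by sliding it up to its top stop, then set it to about 70 mm. That puts it within about 2 mm of the pointer by every estimate, against the 4 mm allowed.
- **Checks that disagreed:** The height of the gripped bar suggested about 74 mm. I judged that the least reliable of the three and did not use it.
- **Other things on the counter:** I did not touch anything else on purpose. The last picture covered only the area around the scale, so I did not check the mug, shaker, sauce bottle or spoon at the end.

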